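# Pry open the bottle mixer's cover and hold its spring dial on the third notch

### The job

Take the palette knife by its handle, slip its blade into the slot under the front wall of the bottle mixer's splash cover and lever the cover open until it lies fully back; open it with the knife only, not with the gripper. Lay the knife down on the chest top and let go of it, then turn the spring-return dial clockwise past the first two notches to the third and finish while still holding it there against its spring with the gripper. Leave the bottle in the mixer, the spare bottle, the tin and the mug as they are.

Things in the scene. Friction and masses are not known exactly. Their poses are not given: they have to be found in the camera images.
- mixer: Grey bench mixer for squeeze bottles, fixed, in varying places and yaws. Control half 150 mm (x -85..65) by 100 mm (y -50..50), flat deck 42 mm above the chest top; low half at +y (y 60..170, 22 mm high) with a black rubber cup (58 mm wide, rim 48 mm high) at x 0, y 118. Origin on the chest top under the dial axis; x from the cover's front wall to its hinge, y to the cup, z up.
- deck_front (a point): middle of the deck's front upper edge (mixer x -85 mm, height 42 mm); the blade goes in over this edge, level, in the direction of the mixer's x
- cover (a joint): Splash cover's opening angle, rad: 0 shut, 2.6 fully back on its stop. Clear hood over the dial, 60 g, 116 (x) x 100 (y) x 29 mm deep, top 79 mm above the chest top, grey 3 mm front wall; no catch, free damped hinge (about 0.5 N lifts the front wall). Let go below about 1.5 rad it falls shut, beyond about 1.9 it falls back by itself to 2.6 within 2 s.
- cover_hinge (a point): middle of the hinge axis: at the hood's back upper edge, mixer x +56 mm, 79 mm above the chest top; axis along the mixer's y
- cover_edge (a point): middle of the lower edge of the cover's front wall, 116 mm ahead of the hinge, 29 mm lower; when shut at mixer x -60 mm, 50 mm above the chest top, 8 mm above the deck: this 8 mm slot is where the blade goes in. Moves with the cover.
- dial (a joint): Turn of the dial, rad, growing clockwise seen from above: 0 at rest, notches felt at 0.35, 0.70 and 1.05 (third, marked by three bars), firm stop at 1.12. A spring, about 0.10 N m at rest and 0.16 N m at the third notch, with up to 0.05 N m more or less round the notches, always turns it back to 0 when released.
- dial_grip (a point): On the dial's axis, at half height of its bar, 61 mm above the chest top. Black disc 52 mm wide, top 50 mm above the chest top; on it an upright bar 44 long, 12 thick, 22 mm tall (top 71 mm above the chest top). The point's x runs along the bar (white pointer at -x) and turns with it: at rest mixer yaw + 0.525 rad, at the third notch mixer yaw - 0.525.
- knife: Palette knife, 190 mm long, 60 g, lying flat and loose on the chest top: wooden handle 100 mm long, 18 mm wide, 16 mm thick; flat steel blade 90 mm long, 20 mm wide, 2.4 mm thick at half the handle's thickness. Origin at the underside, where handle meets blade; x points to the tip, z up.
- knife_grip (a point): place to grip the handle: its axis, 25 mm behind the blade, 8 mm above the underside (about the centre of mass), axes as the knife's
- knife_tip (a point): middle of the blade's end, 115 mm ahead of knife_grip, 8 mm above the knife's underside
- mixed_bottle: squeeze bottle, 41 mm wide and 84 mm tall, standing loose in the mixer's cup, its underside (origin) 26 mm above the chest top; to be left standing
- spare_bottle: squeeze bottle, 49 mm wide and 106 mm tall, standing behind on the chest top, origin under it; to be left alone
- tin: flat teal tin box, 70 x 98 x 30 mm, on the chest top, origin under it; to be left alone
- mug: large hand-built mug, 130 x 189 x 128 mm, right on the chest top, origin under it; to be left alone

How it is judged:
By the outcome, as a careful person would: the job done as asked, in the order asked, and still so for the second after the job is handed in, while the arm keeps its last pose, push and grip.
It also fails if it takes over 67 s, if anything falls off the work surface, if the arm or the gripper's body presses on something with over 40 N, if the wrist force passes 120 N, or if a joint passes its speed limit or range.

### The arm

A 6-joint arm with a two-finger parallel gripper is mounted at the origin on a cart in front of the work surface, level with it; the furniture and walls round the work are solid. World frame = base frame: x ahead of the robot, y to its left, z up, the work surface at z = 0. Lengths are in mm, angles in rad, forces in N, time in s.
With the tool pointing down it reaches from about 400 to 925 mm from the base axis. Payload 12.5 kg.
Tool frame: the origin (TCP) lies midway between the tips of the shut fingers; the grasp point (between the pads) lies 19 mm behind it (env.pinch_z is the z of the grasp point in the tool frame, in mm); z points along the fingers, y is the line along which they close (so a half turn about z gives the same grasp; the last joint's range is limited). The gripper opens to 95 mm and grips with 3 to 60 N. Pads are 20 mm wide; open, the fingers measure 119 mm over their backs; the gripper's body (75 mm by 180 mm) begins 59 mm behind the grasp point.
Start: joints at [-1.349, 0.491, 1.559, -0, 1.092, -0.106], TCP at [201.249, -591.731, 214.661] pointing down, gripper open.
Joint ranges: [-3.1, 3.1], [-0.84, 2.19], [0.05, 2.79], [-1.13, 4.28], [0.06, 2.93], [-2.69, 2.69]. Speed limits (rad/s): [2.22, 2.22, 2.79, 3.14, 3.14, 3.14].

### API

Orientations are given as [roll, pitch, yaw] about the fixed x, y, z axes, in that order (R = Rz(yaw) Ry(pitch) Rx(roll)).
In Python, from cell import env, eyes gives the robot as it stands.
- The arm moves only by the shell command python3 -m inch 'ROWS'. ROWS is JSON, a list of rows, each a list of 3 entries, a list of its own where there are three numbers: the shift along the tool's x, y, z in units of 60 mm (1.0 is 60 mm), then the turn about the tool's z in units of 5 degrees (1.0 is 5 degrees), then the closure, from -1 (fully open) to 1 (shut). In form: [[[tx, ty, tz], turn, claw], ...]. A call has exactly 10 rows; each row shifts and turns the commanded pose from where the row before left it, along the tool's axes as they then stand; what a row does not reach is not made up. A row lasts 1/8 s, in which the tool goes at most 62.5 mm and 10.7 degrees, less where a joint would pass 70% of its speed; a pose out of reach is approached as far as the arm can. A call is refused whole if a number of a shift passes 1 or a number of a turn 1, either way. A call with a gripper value outside its range is refused whole. The fingers move at their own pace and stop on an object; the grip force is fixed at half the most. Time passes only in rows, so rows that do not move let the fingers close, or fill a call up. It gives the time, the measured TCP pose, the force, the opening and the grip force at its end, in the units of the state.
- env.state(): the state, without advancing time (a new reading comes with each control period).
- eyes.read_camera(name): name is "scene" or "top" or "wrist"; returns a dict with "pixels" (384x512x3 uint8, red, green, blue), "fx", "fy", "cx", "cy" (pixels), "extrinsics" (4x4, takes a point from world to camera coordinates). Camera axes: x right, y down, z forward; pixel columns grow to the right and rows downward; lengths in mm; the calibration is good to about 2 mm. A picture is of the moment at which its call begins. There is no depth.
- env.job_done(): hands the job in; it is judged then, once.
Trained networks look in a picture, given as the dict that the camera call returned (one of the last four; its "shot" number tells which), for a name from the list of things; names that differ only in an ending like _2 or _b are one class to them, and where a whole thing is asked for, a point or a joint stands for the part that bears it (a point fixed in the world has none). Each returns a list of dicts, best first, with "score" (0 to 1); they miss things now and then, are a little off and sometimes report something else, mostly with a low value. They report only what shows in the picture. A call takes as long as a camera call.
- eyes.boxes_of(name, picture): "centre" ([row, column] in pixels, amid what is visible of it).
- eyes.cut_out(name, picture): "mask" (384x512 bool, what is visible of it) and "centre" ([row, column] in pixels, amid what is visible of it).
- eyes.spot_point(name, picture): "centre" ([row, column] in pixels: a listed point, or the origin of a listed thing).
The state is a dict: "t": time; "joints": joint angles; "qvel": joint speeds; "tau": joint torques, N m; "eef_pos": TCP position; "tcp_rot": TCP orientation; "ft_force": force on the tool from outside, world axes, zero at the start; "moment": the same for the moment, N m; "opening": opening from 0.0 (shut) to 1.0 (fully open); "grip_force": force on a finger pad.
Only numpy, scipy, OpenCV 4.12 (cv2) and the standard library are available. Lean on these libraries where they do the work, as an engineer would, in place of code of your own. Each camera call takes 0.05 s, during which the arm holds its last target. There are 200 camera calls.

## Working session

There is one attempt and no reset: what is moved stays moved. The work goes in short steps, Python scripts to look and compute and a shell command to move; the robot and the scene stay as the last step left them, time stands still between calls to the robot, and variables do not carry over. Pictures are saved under pics/ and viewed, at most 13 in all, crops included, and the job is handed in when it is done.

```bash
ls; mkdir -p pics; cat > h.py <<'E'
import numpy as np, cv2
from cell import env, eyes
from scipy.spatial.transform import Rotation as R
def ray(p,rc):
    E=np.array(p["extrinsics"]);Rm=E[:3,:3];c=-Rm.T@E[:3,3]
    d=Rm.T@np.array([(rc[1]-p["cx"])/p["fx"],(rc[0]-p["cy"])/p["fy"],1]);return c,d/np.linalg.norm(d)
def atz(p,rc,z):
    c,d=ray(p,rc);return c+d*(z-c[2])/d[2]
def proj(p,X):
    E=np.array(p["extrinsics"]);q=E[:3,:3]@np.array(X)+E[:3,3]
    return np.array([p["fy"]*q[1]/q[2]+p["cy"],p["fx"]*q[0]/q[2]+p["cx"]])
def save(p,n): cv2.imwrite("pics/"+n,p["pixels"][:,:,::-1])
E
cat > m.py <<'E'
from h import *
np.set_printoptions(precision=1,suppress=True)
Z=dict(deck_front=42,cover_hinge=79,cover_edge=50,dial_grip=61,knife=0,knife_grip=8,knife_tip=8,mixer=0,mixed_bottle=26,spare_bottle=0,tin=0,mug=0)
for cam in ["top","scene"]:
    p=eyes.read_camera(cam);save(p,cam+"0.png")
    print(cam,"cam at",ray(p,[0,0])[0])
    for n,z in Z.items():
        r=eyes.spot_point(n,p)
        for a in r[:2]: print(n,round(a["score"],2),np.array(a["centre"]),atz(p,a["centre"],z))
s=env.state();print(s["t"],s["eef_pos"],s["tcp_rot"],s["opening"],s["ft_force"],env.pinch_z)
E
python3 m.py
```

```text
pics
top cam at [ 363.9  -63.4 1354. ]
deck_front 0.62 [196.6 218.6] [509.3  59.5  42. ]
cover_hinge 0.89 [175.1 173.6] [569.6 199.2  79. ]
cover_edge 0.83 [193.2 212.6] [518.8  78.2  50. ]
knife_grip 0.57 [213.2 298.8] [ 464.5 -201.7    8. ]
knife_tip 0.74 [216.5 261.8] [450.8 -80.8   8. ]
mixer 0.87 [187.7 196.3] [541.9 138.3   0. ]
mixer 0.26 [180.  356.2] [ 580.1 -392.3    0. ]
mixed_bottle 0.66 [219.4 179.6] [434.2 184.1  26. ]
spare_bottle 0.6 [164.7 266.7] [624.8 -93.5   0. ]
tin 0.9 [172.1 308.1] [ 603.  -231.9    0. ]
mug 0.63 [179.9 356.3] [ 580.5 -392.6    0. ]
scene cam at [-269.5  570.1  540.1]
deck_front 0.92 [226.6 217.9] [499.6  70.9  42. ]
cover_hinge 0.64 [218.5 166.7] [565.8 189.9  79. ]
cover_edge 0.7 [222.4 209.4] [522.3  83.8  50. ]
knife_tip 0.42 [218.3 162.6] [703.5 140.7   8. ]
mixer 0.85 [241.5 189.1] [542.7 140.4   0. ]
mixer 0.67 [199.6 273.3] [ 606.7 -233.3    0. ]
mixed_bottle 0.65 [256.1 193.6] [435.1 187.8  26. ]
spare_bottle 0.67 [206.2 235.9] [645.3 -98.8   0. ]
tin 0.52 [199.6 272.8] [ 607.8 -232.     0. ]
tin 0.21 [226.8 218.3] [562.6  28.6   0. ]
1.3 [ 201.2 -591.7  214.7] [3.1 0.  0.3] 0.9991212230469936 [-0.5 -0.7 -0.2] -18.8
```

```bash
python3 - <<'E'
import cv2
a=cv2.imread("pics/top0.png")[130:260,130:400]
b=cv2.imread("pics/scene0.png")[150:300,110:380]
a=cv2.resize(a,(780,376),interpolation=cv2.INTER_CUBIC)
cv2.imwrite("pics/a.png",a)
cv2.imwrite("pics/b.png",cv2.resize(b,(780,433),interpolation=cv2.INTER_CUBIC))
E
```

```text
(no output)
```

View pics/a.png

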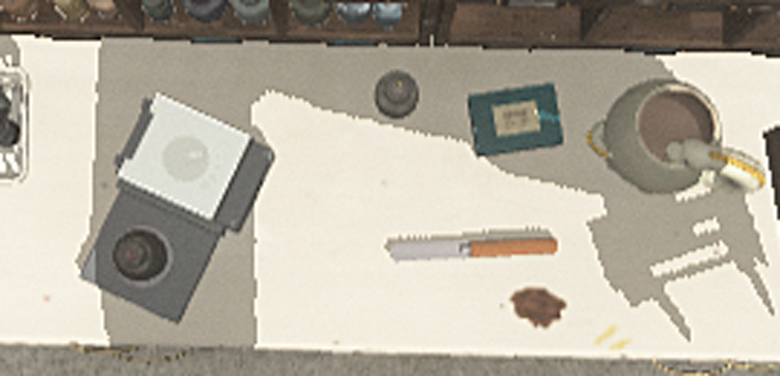

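View pics/b.png

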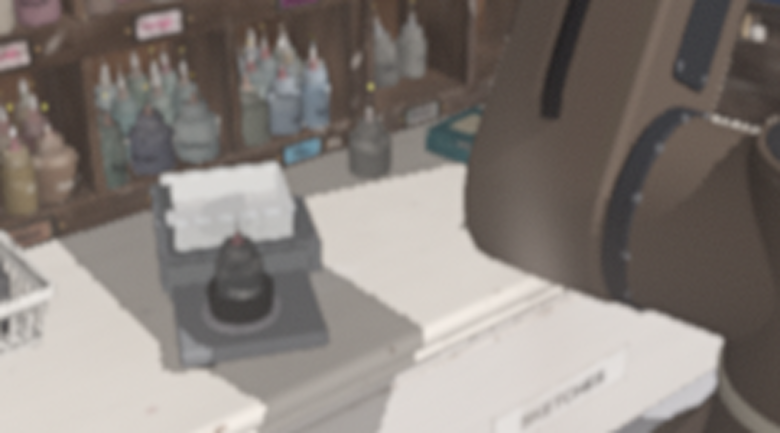

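The top view shows the knife lying with its handle at crop px (510,243) and blade to the left, and the mixer on the left with its front facing right (-y). The network points agree with that. Next I fit the poses and compute the first move.

```bash
cat >> h.py <<'E'
from scipy.optimize import least_squares
MP=dict(deck_front=(-85,0,42),cover_hinge=(56,0,79),cover_edge=(-60,0,50),mixer=(0,0,0),mixed_bottle=(0,118,26),dial_grip=(0,0,61))
KP=dict(knife=(0,0,0),knife_grip=(-25,0,8),knife_tip=(90,0,8))
def fit(obs,M,x0):  # obs: (picture,name,rc,score)
    def f(v):
        r=[]
        for p,n,rc,s in obs:
            X=R.from_euler("z",v[2]).apply(M[n])+[v[0],v[1],0]
            r+=list((proj(p,X)-rc)*s)
        return r
    s=least_squares(f,x0,loss="soft_l1",x_scale=[10,10,.1]);return s.x,np.array(f(s.x)).reshape(-1,2)
def look(cams,M,x0,minscore=.3,gate=15):
    obs=[]
    for c in cams:
        p=eyes.read_camera(c)
        for n in M:
            g=proj(p,R.from_euler("z",x0[2]).apply(M[n])+[x0[0],x0[1],0])
            for a in eyes.spot_point(n,p)[:1]:
                if a["score"]>minscore and np.hypot(*(g-a["centre"]))<gate*(4 if c=="wrist" else 1): obs.append((p,n,np.array(a["centre"]),a["score"]))
    v,r=fit(obs,M,x0);print(v);[print(" ",o[1],round(o[3],2),q) for o,q in zip(obs,r)];return v
def go(x,y,z,yaw=None):
    s=env.state();Rm=R.from_euler("xyz",s["tcp_rot"]);d=Rm.inv().apply(np.array([x,y,z])-s["eef_pos"])
    print("t",s["t"],"tcp",s["eef_pos"],"rot",s["tcp_rot"],"j",s["joints"])
    t=0
    if yaw is not None: t=-np.degrees((yaw-s["tcp_rot"][2]+np.pi)%(2*np.pi)-np.pi)/5
    print("shift units",np.round(d/60,3),"turn units",round(t,2))
E
python3 - <<'E'
from h import *
np.set_printoptions(precision=3,suppress=True)
m=look(["top","scene"],MP,[542,139,1.16]);k=look(["top"],KP,[451,-171,1.68])
g=k[:2]-25*np.array([np.cos(k[2]),np.sin(k[2])])
go(g[0],g[1],200,k[2])
E
```

```text
[543.857 138.321   1.17 ]
  deck_front 0.89 [-0.138 -0.854]
  cover_hinge 0.65 [ 2.016 -0.519]
  cover_edge 0.74 [-0.772 -0.149]
  mixer 0.6 [0.602 0.251]
  mixed_bottle 0.6 [ 0.233 -0.578]
  deck_front 0.98 [-1.313  0.566]
  cover_hinge 0.78 [-0.384  1.336]
  cover_edge 0.67 [0.453 0.387]
  mixer 0.83 [-2.25  -1.047]
  mixed_bottle 0.65 [-0.33  -0.391]
[ 459.19  -180.211    1.565]
  knife 0.65 [-0.961 -0.123]
  knife_grip 0.68 [ 0.598 -0.03 ]
  knife_tip 0.64 [0.158 0.157]
t 2.2 tcp [ 201.233 -591.744  214.668] rot [3.141 0.    0.328] j [-1.349  0.491  1.559 -0.     1.092 -0.106]
shift units [ 6.142 -4.716  0.244] turn units -14.17
```

```bash
python3 -m inch '[[[0.614,-0.472,0.024],0,-1],[[0.614,-0.472,0.024],0,-1],[[0.614,-0.472,0.024],0,-1],[[0.614,-0.472,0.024],0,-1],[[0.614,-0.472,0.024],0,-1],[[0.614,-0.472,0.024],0,-1],[[0.614,-0.472,0.024],0,-1],[[0.614,-0.472,0.024],0,-1],[[0.614,-0.472,0.024],0,-1],[[0.614,-0.472,0.024],0,-1]]'
python3 -m inch '[[[0,0,0],-1,-1],[[0,0,0],-1,-1],[[0,0,0],-1,-1],[[0,0,0],-1,-1],[[0,0,0],-1,-1],[[0,0,0],-1,-1],[[0,0,0],-1,-1],[[0,0,0],-1,-1],[[0,0,0],-1,-1],[[0,0,0],-1,-1]]'
python3 -m inch '[[[0,0,0],-1,-1],[[0,0,0],-1,-1],[[0,0,0],-1,-1],[[0,0,0],-1,-1],[[0,0,0],0,-1],[[0,0,0],0,-1],[[0,0,0],0,-1],[[0,0,0],0,-1],[[0,0,0],0,-1],[[0,0,0],0,-1]]'
python3 - <<'E'
from h import *
np.set_printoptions(precision=3,suppress=True)
p=eyes.read_camera("wrist");save(p,"w1.png")
k=look(["wrist"],KP,[457,-174,1.62],.3,60)
for a in eyes.cut_out("knife",p)[:1]:
    m=a["mask"].astype(np.uint8)
    pts=np.argwhere(m)[::5]
    X=np.array([atz(p,q,8)[:2] for q in pts]);c=X.mean(0);u=np.linalg.svd(X-c)[2][0] if len(X)<3000 else np.linalg.eigh(np.cov(X.T))[1][:,1]
    t=(X-c)@u;print(a["score"],c,u,t.min(),t.max(),np.arctan2(u[1],u[0]))
go(457,-204,50,1.62)
E
```

```text
t: 3.45
eef_pos: [459.6, -203.7, 200.4]
tcp_rot: [3.141, -0.0, 0.328]
ft_force: [0.7, 0.3, -0.5]
opening: 0.999
grip_force: 0.0
t: 4.7
eef_pos: [458.9, -205.0, 200.3]
tcp_rot: [3.141, 0.0, 1.203]
ft_force: [0.0, -0.3, 0.9]
opening: 1.0
grip_force: 0.0
t: 5.95
eef_pos: [458.9, -205.0, 200.2]
tcp_rot: [3.142, 0.0, 1.549]
ft_force: [-1.0, -0.2, -0.5]
opening: 1.003
grip_force: 0.0
[ 454.865 -175.639    1.635]
  knife 0.77 [-0.262  2.734]
  knife_grip 0.89 [ 0.315 -0.798]
  knife_tip 0.84 [-0.068 -0.184]
0.76 [ 454.175 -175.449] [ 0.061 -0.998] -87.0128998416498 104.18868750872547 -1.5100097655086593
t 6.25 tcp [ 458.871 -204.997  200.243] rot [3.142 0.    1.549] j [-0.552  0.335  1.871 -0.     0.935 -0.53 ]
shift units [ 0.016 -0.032  2.504] turn units -0.81
```

View pics/w1.png

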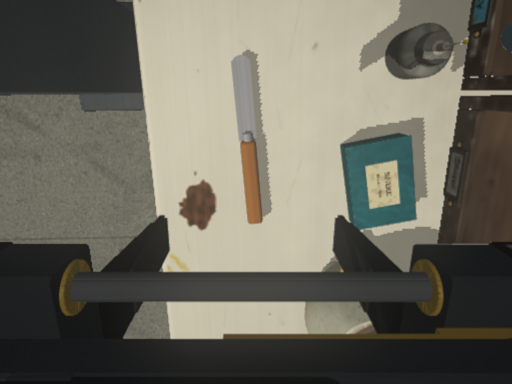

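The wrist view shows the knife clear, with its handle at px (250,180) and tip at (242,60). Mask and points agree: yaw 1.63, grip at (456,-202). Going down to TCP z ≈ 3 and closing.

```bash
python3 -m inch '[[[0.045,-0.047,0],-0.95,-1],[[0,0,0.5],0,-1],[[0,0,0.5],0,-1],[[0,0,0.5],0,-1],[[0,0,0.5],0,-1],[[0,0,0.5],0,-1],[[0,0,0.4],0,-1],[[0,0,0.25],0,-1],[[0,0,0.13],0,-1],[[0,0,0],0,-1]]'
python3 -m inch '[[[0,0,0],0,1],[[0,0,0],0,1],[[0,0,0],0,1],[[0,0,0],0,1],[[0,0,0],0,1],[[0,0,0],0,1],[[0,0,0],0,1],[[0,0,0],0,1],[[0,0,0],0,1],[[0,0,0],0,1]]'
```

```text
t: 7.5
eef_pos: [456.1, -202.3, 3.4]
tcp_rot: [-3.141, -0.0, 1.632]
ft_force: [-0.2, 0.7, 0.3]
opening: 0.999
grip_force: 0.0
t: 8.75
eef_pos: [456.1, -202.3, 3.4]
tcp_rot: [3.142, 0.0, 1.632]
ft_force: [-0.8, -0.4, -0.2]
opening: 0.183
grip_force: 30.0
```

```bash
python3 -m inch '[[[0,0,-0.3],0,1],[[0,0,-0.6],0,1],[[0.5,0.03,-0.6],0,1],[[0.5,0.03,-0.5],0,1],[[0.5,0.03,-0.45],0,1],[[0.5,0.03,0],0,1],[[0.21,0.015,0],1,1],[[0,0,0],1,1],[[0,0,0],1,1],[[0,0,0],1,1]]'
python3 -m inch '[[[0,0,0],1,1],[[0,0,0],0.3,1],[[0,0,0],0,1],[[0,0,0],0,1],[[0,0,0],0,1],[[0,0,0],0,1],[[0,0,0],0,1],[[0,0,0],0,1],[[0,0,0],0,1],[[0,0,0],0,1]]'
python3 - <<'E'
from h import *
np.set_printoptions(precision=3,suppress=True)
m=look(["wrist"],MP,[543.9,138.3,1.17],.3,20)
p=eyes.read_camera("wrist");save(p,"w2.png")
for n in ["knife_tip","knife_grip"]:
    for a in eyes.spot_point(n,p)[:2]:print(n,a["score"],a["centre"],"expected",proj(p,np.array(env.state()["eef_pos"])+[0,0,4.6]+(115 if n=="knife_tip" else 0)*np.array([np.cos(1.17),np.sin(1.17),0])))
go(456.1,-68.9,41.5,m[2])
E
```

```text
t: 10.0
eef_pos: [455.8, -69.3, 150.4]
tcp_rot: [-3.141, 0.0, 1.281]
ft_force: [-0.5, 0.2, -1.8]
opening: 0.187
grip_force: 30.0
t: 11.25
eef_pos: [456.0, -69.4, 150.4]
tcp_rot: [3.142, 0.0, 1.17]
ft_force: [0.8, 0.0, -0.6]
opening: 0.186
grip_force: 30.0
[540.015 137.966   1.194]
  deck_front 0.66 [3.488 0.025]
  cover_edge 0.58 [-19.609  -0.027]
knife_tip 0.93 [12.4, 249.0] expected [  9.549 252.005]
knife_grip 0.75 [237.1, 251.5] expected [236.922 251.862]
knife_grip 0.38 [6.8, 249.8] expected [236.922 251.862]
t 11.75 tcp [456.037 -69.407 150.43 ] rot [3.141 0.    1.17 ] j [-0.294  0.351  2.022 -0.     0.769  0.107]
shift units [ 0.008 -0.003  1.815] turn units -0.27
```

View pics/w2.png

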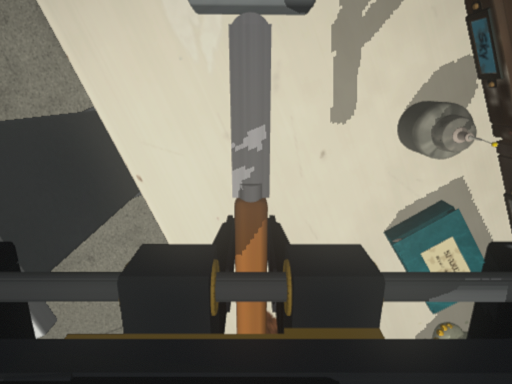

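The wrist view shows the blade straight ahead (tip px (12,250)), lined up with the mixer's front edge (cols 192–315, square to the blade). Lowering to slot height and inserting.

```bash
python3 -m inch '[[[0,0,0.3],0,1],[[0,0,0.4],0,1],[[0,0,0.4],0,1],[[0,0,0.4],0,1],[[0,0,0.2],0,1],[[0,0,0.117],0,1],[[0,0,0],0,1],[[0.1,0,0],0,1],[[0.15,0,0],0,1],[[0.15,0,0],0,1]]'
python3 - <<'E'
from h import *
for c in ["scene"]:
    p=eyes.read_camera(c);s=env.state();T=np.array(s["eef_pos"]);print(T,s["ft_force"])
    for a in eyes.spot_point("knife_tip",p)[:2]:print(a["score"],a["centre"],proj(p,T+[0,0,4.6]+115*np.array([np.cos(1.17),np.sin(1.17),0])))
    im=p["pixels"][195:255,180:260,::-1];cv2.imwrite("pics/s3.png",cv2.resize(im,(800,600),interpolation=cv2.INTER_CUBIC))
E
```

```text
t: 13.0
eef_pos: [465.8, -46.6, 41.7]
tcp_rot: [3.141, -0.0, 1.17]
ft_force: [-0.9, -0.2, -1.1]
opening: 0.183
grip_force: 30.0
[466.0629848  -45.98619454  41.67636675] [ 0.26749757  0.71347126 -0.97999163]
0.44 [224.4, 220.4] [222.57188438 218.82808494]
```

View pics/s3.png

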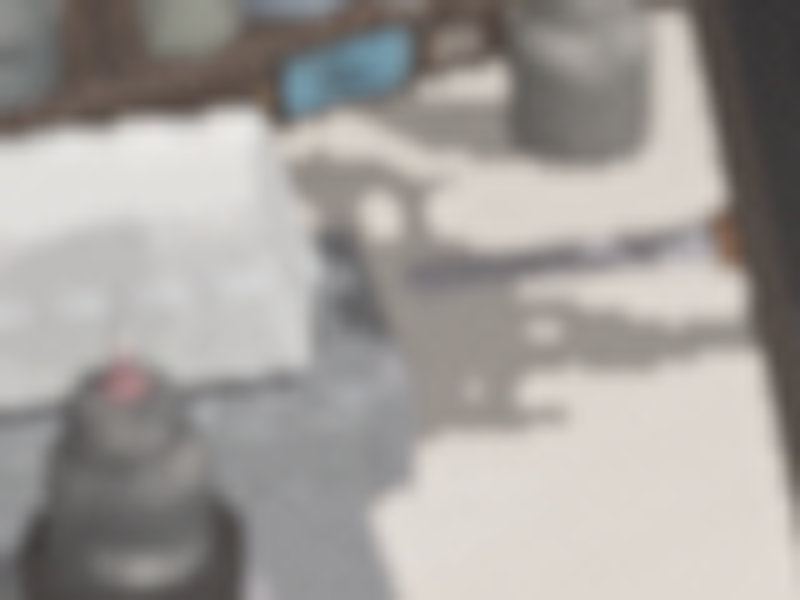

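The blade shows level with its tip at about px (223,218), as expected, right at the deck's front edge. Inserting 50 mm.

```bash
python3 -m inch '[[[0.1,0,0],0,1],[[0.1,0,0],0,1],[[0.1,0,0],0,1],[[0.1,0,0],0,1],[[0.1,0,0],0,1],[[0.1,0,0],0,1],[[0.1,0,0],0,1],[[0.13,0,0],0,1],[[0,0,0],0,1],[[0,0,0],0,1]]'
python3 - <<'E'
from h import *
p=eyes.read_camera("scene");s=env.state();print(s["eef_pos"],s["ft_force"],s["moment"])
im=p["pixels"][190:250,150:230,::-1];a=cv2.resize(im,(400,300),interpolation=cv2.INTER_CUBIC)
p=eyes.read_camera("top")
im=p["pixels"][160:220,165:245,::-1];b=cv2.resize(im,(400,300),interpolation=cv2.INTER_CUBIC)
cv2.imwrite("pics/s4.png",np.hstack([a,b]))
E
```

```text
t: 14.35
eef_pos: [484.8, -1.4, 41.4]
tcp_rot: [-3.142, 0.0, 1.17]
ft_force: [-0.6, -0.3, -1.1]
opening: 0.188
grip_force: 30.0
[484.75671173  -1.52827219  41.38671785] [ 0.19988448  0.61109889 -0.96050782] [ 0.00378281 -0.08093888 -0.01430159]
```

View pics/s4.png

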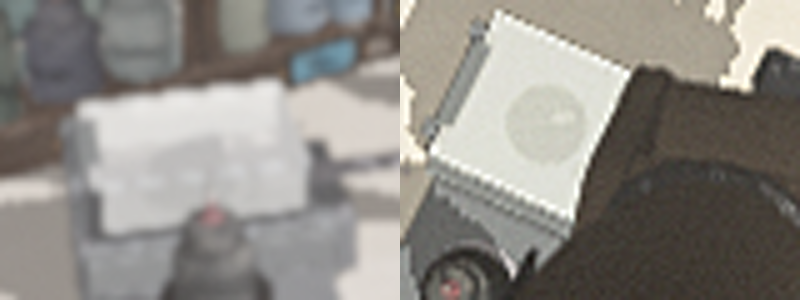

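No contact force and the blade is in. Now the lever: up first, then forward in an arc.

```bash
python3 -m inch '[[[0,0,-0.1],0,1],[[0,0,-0.15],0,1],[[0,0,-0.18],0,1],[[0,0,-0.18],0,1],[[0,0,-0.18],0,1],[[0,0,-0.18],0,1],[[0,0,-0.18],0,1],[[0,0,-0.18],0,1],[[0,0,-0.18],0,1],[[0,0,-0.18],0,1]]'
python3 - <<'E'
from h import *
p=eyes.read_camera("scene");s=env.state();print(s["eef_pos"],s["ft_force"],s["moment"])
im=p["pixels"][170:260,130:250,::-1];a=cv2.resize(im,(400,300),interpolation=cv2.INTER_CUBIC)
p=eyes.read_camera("top")
im=p["pixels"][160:220,165:245,::-1];b=cv2.resize(im,(400,300),interpolation=cv2.INTER_CUBIC)
cv2.imwrite("pics/s5.png",np.hstack([a,b]))
E
```

```text
t: 15.7
eef_pos: [484.8, -1.5, 143.5]
tcp_rot: [3.142, 0.0, 1.17]
ft_force: [-0.3, -0.4, -1.7]
opening: 0.188
grip_force: 30.0
[485.33066023  -1.5233768  144.67279764] [ 0.44691672 -0.33484469  0.94675635] [-0.03925769 -0.09930291  0.00512677]
```

View pics/s5.png

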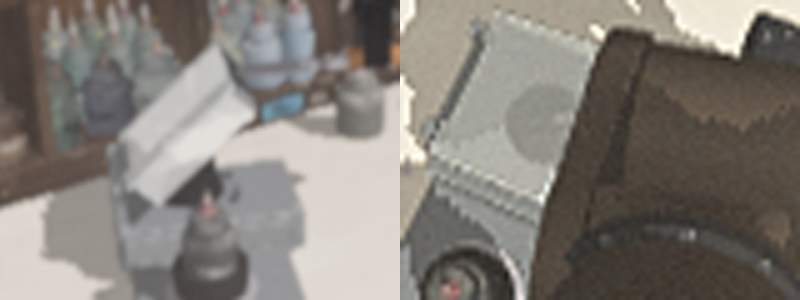

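The cover is up about 45° on the blade. Next: forward and slightly up, then push over.

```bash
python3 -m inch '[[[0.17,0,-0.085],0,1],[[0.17,0,-0.085],0,1],[[0.17,0,-0.085],0,1],[[0.17,0,-0.085],0,1],[[0.17,0,-0.08],0,1],[[0.17,0,0],0,1],[[0.17,0,0],0,1],[[0.17,0,0],0,1],[[0.17,0,0],0,1],[[0.17,0,0],0,1]]'
python3 -m inch '[[[0.17,0,0],0,1],[[0.17,0,0],0,1],[[0.17,0,0],0,1],[[0.17,0,0],0,1],[[0.17,0,0],0,1],[[0.1,0,0],0,1],[[0,0,0],0,1],[[0,0,0],0,1],[[0,0,0],0,1],[[0,0,0],0,1]]'
python3 - <<'E'
from h import *
p=eyes.read_camera("scene");s=env.state();print(s["eef_pos"],s["ft_force"],s["moment"])
im=p["pixels"][150:270,120:280,::-1];a=cv2.resize(im,(400,300),interpolation=cv2.INTER_CUBIC)
p=eyes.read_camera("top")
im=p["pixels"][150:225,135:235,::-1];b=cv2.resize(im,(400,300),interpolation=cv2.INTER_CUBIC)
cv2.imwrite("pics/s6.png",np.hstack([a,b]))
E
```

```text
t: 17.05
eef_pos: [524.9, 93.1, 167.9]
tcp_rot: [-3.142, 0.0, 1.17]
ft_force: [0.6, -1.2, -0.7]
opening: 0.185
grip_force: 30.0
t: 18.3
eef_pos: [546.8, 144.7, 168.1]
tcp_rot: [3.141, 0.0, 1.17]
ft_force: [0.4, -0.3, -0.5]
opening: 0.187
grip_force: 30.0
[546.85182308 144.79028455 168.04467356] [ 0.07769216  0.19274376 -1.11504993] [-0.09176973 -0.08896847 -0.01914155]
```

View pics/s6.png

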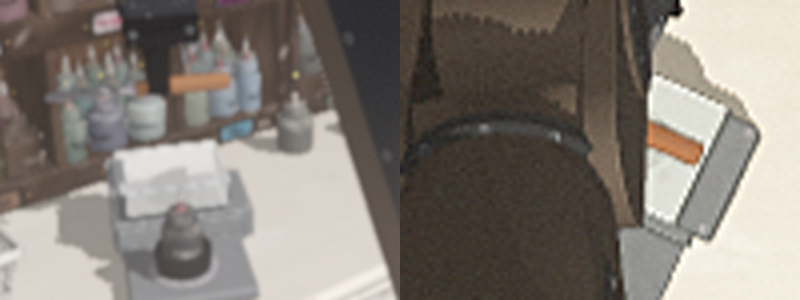

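The cover has dropped shut again and the knife is above it. The tip probably pushed through the thin, damped top plate because I moved too fast. I'll retreat, check the knife in the grip, and retry slowly with the blade kept under the wall's edge.

```bash
python3 -m inch '[[[-0.3,0,-0.1],0,1],[[-0.5,0,0],0,1],[[-0.5,0,0],0,1],[[-0.5,0,0],0,1],[[-0.5,0,0],0,1],[[-0.5,0,0],0,1],[[-0.5,0,0],0,1],[[-0.4,0,0],0,1],[[-0.17,0,0],0,1],[[0,0,0],0,1]]'
cat >> h.py <<'E'
m0=np.array([543.9,138.3,1.17])
def M2W(v): return R.from_euler("z",m0[2]).apply(v)+[m0[0],m0[1],0]
def tip(h0=4.6):
    s=env.state();T=np.array(s["eef_pos"])+[0,0,h0];q=R.from_euler("z",-m0[2]).apply(T-[m0[0],m0[1],0])
    print("t",s["t"],"tip rel hinge X,y,h",q[0]+115-56,q[1],q[2]-79,"F",s["ft_force"],"M",s["moment"])
def edge(th):
    e=th-.245;return M2W([56-119.6*np.cos(e),0,79+119.6*np.sin(e)])
def cover(cam="scene"):
    p=eyes.read_camera(cam)
    for a in eyes.spot_point("cover_edge",p)[:2]:
        ts=np.linspace(0,2.6,261);d=[np.hypot(*(proj(p,edge(t))-a["centre"])) for t in ts];i=int(np.argmin(d));print(cam,"cover",ts[i],"err px",d[i],"score",a["score"])
    return p
E
python3 - <<'E'
from h import *
np.set_printoptions(precision=3,suppress=True)
tip();cover();cover("top")
p=eyes.read_camera("wrist");T=np.array(env.state()["eef_pos"])
for n in ["knife_tip","knife_grip","knife"]:
    for a in eyes.spot_point(n,p)[:1]:print(n,a["score"],a["centre"])
print("expected tip",proj(p,T+[0,0,4.6]+115*np.array([np.cos(1.17),np.sin(1.17),0])))
p=eyes.read_camera("scene")
for a in eyes.spot_point("knife_tip",p)[:1]:print(a["score"],a["centre"],proj(p,T+[0,0,4.6]+115*np.array([np.cos(1.17),np.sin(1.17),0])))
E
```

```text
t: 19.65
eef_pos: [456.0, -69.3, 174.3]
tcp_rot: [3.141, -0.0, 1.169]
ft_force: [-0.6, -0.1, -1.1]
opening: 0.184
grip_force: 30.0
t 19.65 tip rel hinge X,y,h -166.42774124682063 -0.09347184453899843 99.86038912124457 F [-0.619 -0.103 -1.121] M [-0.019 -0.087 -0.015]
top cover 0.29 err px 1.2977910886177022 score 0.85
knife_tip 0.63 [10.0, 251.3]
knife_grip 0.26 [125.8, 406.3]
knife 0.55 [191.2, 248.4]
expected tip [  9.511 252.168]
0.44 [180.6, 225.0] [177.937 226.124]
```

```bash
python3 -m inch '[[[0,0,0.3],0,1],[[0,0,0.5],0,1],[[0,0,0.5],0,1],[[0,0,0.5],0,1],[[0,0,0.3],0,1],[[0,0,0.113],0,1],[[0,0,0],0,1],[[0.1,0,0],0,1],[[0.15,0,0],0,1],[[0.15,0,0],0,1]]'
python3 -m inch '[[[0.1,0,0],0,1],[[0.1,0,0],0,1],[[0.1,0,0],0,1],[[0.1,0,0],0,1],[[0.1,0,0],0,1],[[0.1,0,0],0,1],[[0.1,0,0],0,1],[[0.1,0,0],0,1],[[0.09,0,0],0,1],[[0,0,0],0,1]]'
python3 -c "
from h import *
tip();cover()"
```

```text
t: 21.4
eef_pos: [466.1, -46.1, 41.6]
tcp_rot: [3.141, -0.0, 1.17]
ft_force: [-0.4, 0.1, -0.6]
opening: 0.182
grip_force: 30.0
t: 22.65
eef_pos: [486.6, 2.7, 41.2]
tcp_rot: [3.141, 0.0, 1.17]
ft_force: [0.1, 0.6, -0.8]
opening: 0.186
grip_force: 30.0
t 22.65 tip rel hinge X,y,h -88.19390125666303 -0.0905497105569652 -33.19105735278669 F [ 0.12080095  0.5819873  -0.84193004] M [-0.03527694 -0.10926462  0.03642291]
scene cover 0.11 err px 1.7773248333026948 score 0.88
```

```bash
python3 -m inch '[[[0,0,-0.07],0,1],[[0,0,-0.11],0,1],[[0,0,-0.11],0,1],[[0,0,-0.12],0,1],[[0,0,-0.12],0,1],[[0,0,-0.12],0,1],[[0,0,-0.12],0,1],[[0,0,-0.12],0,1],[[0,0,-0.12],0,1],[[0,0,-0.11],0,1]]'
python3 -m inch '[[[0.05,0,-0.107],0,1],[[0.05,0,-0.107],0,1],[[0.05,0,-0.107],0,1],[[0.05,0,-0.107],0,1],[[0.05,0,-0.107],0,1],[[0.053,0,-0.06],0,1],[[0.053,0,-0.06],0,1],[[0.053,0,-0.06],0,1],[[0.053,0,-0.06],0,1],[[0.053,0,-0.06],0,1]]'
python3 -c "
from h import *
tip();cover();p=cover('top')"
```

```text
t: 24.0
eef_pos: [486.4, 2.4, 108.9]
tcp_rot: [3.142, 0.0, 1.17]
ft_force: [-0.7, -0.3, -2.4]
opening: 0.187
grip_force: 30.0
t: 25.25
eef_pos: [498.6, 31.1, 158.7]
tcp_rot: [-3.142, 0.0, 1.17]
ft_force: [-0.1, 0.7, -2.5]
opening: 0.188
grip_force: 30.0
t 25.25 tip rel hinge X,y,h -57.38528226582859 -0.07874278470392515 84.2819820100992 F [-0.123342    0.65210654 -2.5165499 ] M [-0.03731778 -0.08065171 -0.03576073]
scene cover 1.07 err px 0.6210187165703928 score 0.73
top cover 0.96 err px 0.9950479600332035 score 0.83
```

```bash
python3 -m inch '[[[0.058,0,-0.049],0,1],[[0.058,0,-0.049],0,1],[[0.058,0,-0.049],0,1],[[0.058,0,-0.049],0,1],[[0.058,0,-0.049],0,1],[[0.053,0,-0.03],0,1],[[0.053,0,-0.03],0,1],[[0.053,0,-0.03],0,1],[[0.053,0,-0.03],0,1],[[0.053,0,-0.03],0,1]]'
python3 -c "
from h import *
tip();p=cover();a=p['pixels'][130:250,120:280,::-1];p=cover('top')
cv2.imwrite('pics/s7.png',cv2.resize(a,(480,360),interpolation=cv2.INTER_CUBIC))"
```

```text
t: 26.7
eef_pos: [511.5, 61.7, 182.2]
tcp_rot: [-3.141, 0.0, 1.17]
ft_force: [-0.2, 1.4, -3.6]
opening: 0.181
grip_force: 30.0
t 26.7 tip rel hinge X,y,h -24.167042140827988 -0.007264144803022366 107.80508338009761 F [-0.23137271  1.44565812 -3.63884692] M [-0.08777595  0.06355172 -0.00285385]
top cover 0.15 err px 98.62573302817705 score 0.26
```

View pics/s7.png

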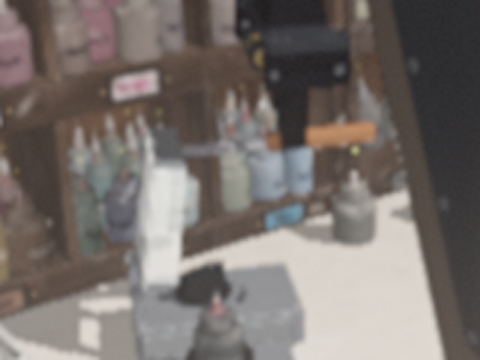

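The cover is nearly upright with the blade tip in the corner under the front wall. Pushing on slowly.

```bash
python3 -m inch '[[[0.05,0,0.01],0,1],[[0.05,0,0.01],0,1],[[0.05,0,0],0,1],[[0.05,0,0],0,1],[[0.05,0,0],0,1],[[0.05,0,0],0,1],[[0.05,0,0],0,1],[[0.05,0,0],0,1],[[0.05,0,0],0,1],[[0.05,0,0],0,1]]'
python3 -m inch '[[[0.05,0,0],0,1],[[0.05,0,0],0,1],[[0.05,0,0.01],0,1],[[0.05,0,0.01],0,1],[[0.05,0,0.01],0,1],[[0.05,0,0.01],0,1],[[0.05,0,0.01],0,1],[[0.05,0,0.01],0,1],[[0.05,0,0.015],0,1],[[0.05,0,0.015],0,1]]'
python3 -c "
from h import *
tip();p=cover();p=cover('top')"
```

```text
t: 28.15
eef_pos: [523.3, 89.3, 181.0]
tcp_rot: [3.142, 0.0, 1.17]
ft_force: [-0.5, -1.3, -0.1]
opening: 0.186
grip_force: 30.0
t: 29.4
eef_pos: [535.0, 117.0, 175.6]
tcp_rot: [3.142, 0.0, 1.17]
ft_force: [0.4, 0.6, -0.6]
opening: 0.187
grip_force: 30.0
t 29.4 tip rel hinge X,y,h 35.878748574365574 -0.1365244194492002 101.1506292542285 F [ 0.39719214  0.5929643  -0.59272515] M [-0.01229154 -0.07805405 -0.01200624]
scene cover 1.8800000000000001 err px 2.666562605701495 score 0.64
```

```bash
python3 -m inch '[[[0.05,0,0.015],0,1],[[0.05,0,0.015],0,1],[[0.05,0,0.015],0,1],[[0.05,0,0.015],0,1],[[0.05,0,0.015],0,1],[[0.05,0,0.015],0,1],[[0.05,0,0.015],0,1],[[0.05,0,0.015],0,1],[[0,0,0],0,1],[[0,0,0],0,1]]'
python3 -c "
from h import *
tip();p=cover();a=p['pixels'][130:250,120:280,::-1];p=cover('top');b=p['pixels'][130:250,100:260,::-1]
cv2.imwrite('pics/s8.png',np.hstack([cv2.resize(i,(400,300),interpolation=cv2.INTER_CUBIC) for i in (a,b)]))"
```

```text
t: 30.85
eef_pos: [544.3, 138.8, 168.4]
tcp_rot: [3.142, 0.0, 1.17]
ft_force: [-0.1, -0.7, -1.0]
opening: 0.19
grip_force: 30.0
t 30.85 tip rel hinge X,y,h 59.62395044046852 -0.13427210657532665 94.01501127517963 F [-0.08509152 -0.65973775 -1.01176969] M [-0.01345346 -0.05095241  0.02958191]
scene cover 2.6 err px 0.5008931268849688 score 0.77
```

View pics/s8.png

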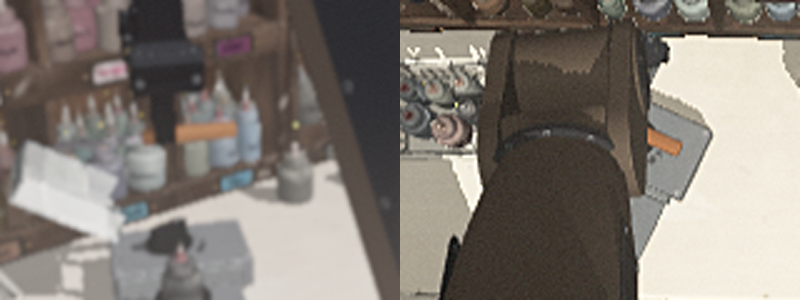

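Both views show the cover fully back (2.6) and the dial exposed. Now backing away and laying the knife on the chest top in front of the mixer.

```bash
python3 -m inch '[[[-0.3,0,0],0,1],[[-0.5,0,0],0,1],[[-0.5,0,0],0,1],[[-0.5,0,0],0,1],[[-0.5,0,0],0,1],[[-0.5,0,0],0,1],[[-0.5,0,0],0,1],[[-0.5,0,0],0,1],[[-0.3,0,0.3],0,1],[[-0.1,0,0.5],0,1]]'
python3 -m inch '[[[0,0,0.5],0,1],[[0,0,0.5],0,1],[[0,0,0.4],0,1],[[0,0,0.25],0,1],[[0,0,0.15],0,1],[[0,0,0.08],0,1],[[0,0,0.04],0,1],[[0,0,0.02],0,1],[[0,0,0],0,1],[[0,0,0],0,1]]'
```

```text
t: 32.3
eef_pos: [445.4, -94.7, 120.7]
tcp_rot: [3.139, 0.0, 1.168]
ft_force: [0.4, 0.9, -1.1]
opening: 0.188
grip_force: 30.0
t: 33.55
eef_pos: [446.0, -93.2, 4.2]
tcp_rot: [3.141, 0.0, 1.17]
ft_force: [-0.3, 0.2, -0.1]
opening: 0.184
grip_force: 30.0
```

```bash
python3 -m inch '[[[0,0,0.013],0,1],[[0,0,0],0,1],[[0,0,0],0,0.3],[[0,0,0],0,0],[[0,0,0],0,0],[[0,0,0],0,0],[[0,0,0],0,0],[[0,0,-0.2],0,0],[[0,0,-0.5],0,0],[[0,0,-0.5],0,0]]'
python3 -m inch '[[[0,0,-0.6],0,0],[[0,0,-0.7],0,0],[[0,0,-0.4],0,0],[[0,0,0],0,0],[[0,0,0],0,0],[[0,0,0],0,0],[[0,0,0],0,0],[[0,0,0],0,0],[[0,0,0],0,0],[[0,0,0],0,0]]'
python3 - <<'E'
from h import *
np.set_printoptions(precision=3,suppress=True)
look(["top","wrist"],KP,[456,-71,1.17],.3,15)
go(m0[0],m0[1],160,m0[2]+.525)
E
```

```text
t: 34.8
eef_pos: [445.8, -93.1, 76.7]
tcp_rot: [-3.141, 0.0, 1.17]
ft_force: [-0.7, -0.2, 0.3]
opening: 0.496
grip_force: 0.0
t: 36.05
eef_pos: [445.9, -93.2, 177.2]
tcp_rot: [-3.142, 0.0, 1.17]
ft_force: [0.1, 0.5, -0.6]
opening: 0.499
grip_force: 0.0
[455.128 -68.433   1.164]
  knife_tip 0.53 [1.212 0.388]
  knife 0.83 [0.534 2.451]
  knife_grip 0.83 [ 1.099 -1.067]
  knife_tip 0.95 [-4.783 -0.063]
t 36.45 tcp [445.933 -93.153 177.258] rot [3.142 0.    1.17 ] j [-0.351  0.303  2.004 -0.     0.835  0.05 ]
shift units [ 4.189 -0.002  0.287] turn units -6.02
```

```bash
python3 -m inch '[[[0.3,0,0],0,0],[[0.5,0,0],0,0],[[0.5,0,0],0,0],[[0.5,0,0],0,0],[[0.5,0,0],0,0],[[0.4,0,0],0,0],[[0.2,0,0],0,0],[[0.1,0,0],0,0],[[0,0,0],0,0],[[0,0,0],0,0]]'
python3 - <<'E'
from h import *
np.set_printoptions(precision=3,suppress=True)
DP=dict(dial_grip=(0,0,61),deck_front=(-85,0,42),mixer=(0,0,0),cover_hinge=(56,0,79),mixed_bottle=(0,118,26))
p=eyes.read_camera("wrist")
for n in DP:
    for a in eyes.spot_point(n,p)[:1]:print(n,a["score"],a["centre"],atz(p,a["centre"],DP[n][2]),"exp",proj(p,M2W(DP[n])))
for a in eyes.cut_out("dial",p)[:1]:
    print("dial",a["score"],a["centre"],proj(p,M2W((0,0,50))))
for c in ["top","scene"]:
    q=eyes.read_camera(c)
    for a in eyes.spot_point("dial_grip",q)[:1]:print(c,a["score"],atz(q,a["centre"],61))
for y in (.525,):
    print("bar ends",[proj(p,M2W((22*s*np.cos(y),22*s*np.sin(y),71))) for s in (-1,1)])
im=p["pixels"][:,:,::-1].copy();cv2.imwrite("pics/w9.png",im)
go(m0[0],m0[1],160,m0[2]+.525)
E
```

```text
t: 37.7
eef_pos: [516.0, 72.0, 177.2]
tcp_rot: [-3.142, 0.0, 1.169]
ft_force: [0.0, -0.3, -0.3]
opening: 0.499
grip_force: 0.0
dial_grip 0.58 [94.2, 253.1] [547.187 141.965  61.   ] exp [ 99.819 251.24 ]
deck_front 0.95 [185.3, 252.4] [512.883  62.186  42.   ] exp [188.028 251.251]
mixer 0.95 [95.8, 253.7] [547.369 139.756   0.   ] exp [ 98.48 251.18]
cover_hinge 0.82 [16.3, 252.1] [568.433 194.525  79.   ] exp [ 24.083 251.238]
mixed_bottle 0.81 [96.7, 130.0] [437.137 185.955  26.   ] exp [ 99.088 129.099]
scene 0.69 [531.491 147.67   61.   ]
bar ends [array([123.297, 264.262]), array([ 75.957, 237.719])]
t 38.25 tcp [516.171  72.557 177.214] rot [3.142 0.    1.17 ] j [ 0.013  0.39   1.856 -0.     0.896  0.414]
shift units [ 1.189 -0.002  0.287] turn units -6.02
```

View pics/w9.png

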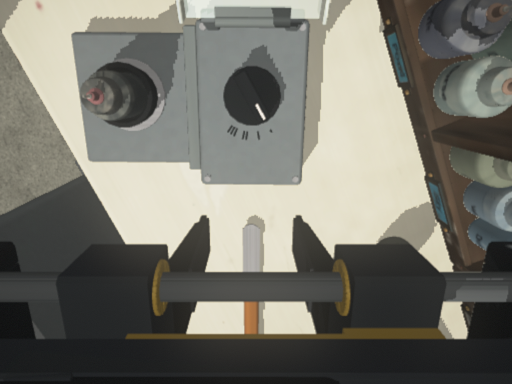

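The wrist view shows the dial at px (96,252), with its pointer at lower right as expected at rest and the three-bar mark at (232,130). The knife lies free below. Moving over the dial, aligning to the bar and descending.

```bash
python3 -m inch '[[[0.3,0.004,0],0,0],[[0.4,0.004,0],0,0],[[0.35,0.004,0],0,0],[[0.186,0.004,0],0,0],[[0,0,0],-1,0],[[0,0,0],-1,0],[[0,0,0],-1,0],[[0,0,0],-1,0],[[0,0,0],-1,0],[[0,0,0],-1,0]]'
python3 -m inch '[[[0,0,0.3],0,0],[[0,0,0.4],0,0],[[0,0,0.4],0,0],[[0,0,0.4],0,0],[[0,0,0.3],0,0],[[0,0,0.15],0,0],[[0,0,0.1],0,0],[[0,0,0],0,0],[[0,0,0],0,0],[[0,0,0],0,0]]'
python3 -m inch '[[[0,0,0],0,1],[[0,0,0],0,1],[[0,0,0],0,1],[[0,0,0],0,1],[[0,0,0],0,1],[[0,0,0],0,1],[[0,0,0],0,1],[[0,0,0],0,1],[[0,0,0],0,1],[[0,0,0],0,1]]'
python3 -c "
from h import *
s=env.state();print(s['eef_pos'],s['tcp_rot'],s['ft_force'],s['moment'],s['joints'])"
```

```text
t: 39.5
eef_pos: [546.1, 140.7, 177.2]
tcp_rot: [-3.141, 0.0, 1.696]
ft_force: [0.1, -0.4, -0.1]
opening: 0.497
grip_force: 0.0
t: 40.75
eef_pos: [546.2, 140.5, 54.7]
tcp_rot: [3.141, 0.0, 1.694]
ft_force: [-0.3, -0.9, 0.0]
opening: 0.499
grip_force: 0.0
t: 42.0
eef_pos: [546.1, 140.5, 54.2]
tcp_rot: [3.141, 0.0, 1.693]
ft_force: [2.5, 0.1, -0.8]
opening: 0.126
grip_force: 30.0
[546.13062402 140.48095144  54.22283539] [3.14132636e+00 6.89542375e-05 1.69347986e+00] [ 2.51514091  0.07255362 -0.79791942] [ 0.02908574 -0.46695756 -0.14507645] [ 1.34675899e-01  6.16497854e-01  1.85722526e+00 -1.16527081e-04
  6.67604095e-01  1.20838523e-02]
```

```bash
python3 -m inch '[[[0,0,0],0.6,1],[[0,0,0],0.8,1],[[0,0,0],0.8,1],[[0,0,0],0.8,1],[[0,0,0],0.8,1],[[0,0,0],0.8,1],[[0,0,0],0.8,1],[[0,0,0],0.8,1],[[0,0,0],0.8,1],[[0,0,0],0.8,1]]'
python3 -m inch '[[[0,0,0],0.8,1],[[0,0,0],0.8,1],[[0,0,0],0.8,1],[[0,0,0],0.8,1],[[0,0,0],0.6,1],[[0,0,0],0.4,1],[[0,0,0],0,1],[[0,0,0],0,1],[[0,0,0],0,1],[[0,0,0],0,1]]'
python3 - <<'E'
from h import *
np.set_printoptions(precision=3,suppress=True)
s=env.state();print(s['eef_pos'],s['tcp_rot'],s['ft_force'],s['moment'],s["opening"])
E
```

```text
t: 43.25
eef_pos: [545.9, 140.5, 54.2]
tcp_rot: [-3.142, 0.0, 1.011]
ft_force: [0.5, 1.1, -0.5]
opening: 0.125
grip_force: 30.0
t: 44.5
eef_pos: [545.9, 140.6, 54.2]
tcp_rot: [-3.141, 0.0, 0.647]
ft_force: [-0.1, 3.2, -0.3]
opening: 0.123
grip_force: 30.0
[545.855 140.565  54.211] [-3.141  0.     0.647] [-0.094  3.164 -0.291] [0.563 0.131 0.164] 0.12251965448848733
```

```bash
Q='import sys
from cell import env
s=env.state();print("yaw",s["tcp_rot"][2],"Mz",s["moment"][2],s["ft_force"])'
python3 -m inch '[[[0,0,0],0.2,1],[[0,0,0],0,1],[[0,0,0],0,1],[[0,0,0],0,1],[[0,0,0],0,1],[[0,0,0],0,1],[[0,0,0],0,1],[[0,0,0],0,1],[[0,0,0],0,1],[[0,0,0],0,1]]' >/dev/null; python3 -c "$Q"
python3 -m inch '[[[0,0,0],0.2,1],[[0,0,0],0,1],[[0,0,0],0,1],[[0,0,0],0,1],[[0,0,0],0,1],[[0,0,0],0,1],[[0,0,0],0,1],[[0,0,0],0,1],[[0,0,0],0,1],[[0,0,0],0,1]]' >/dev/null; python3 -c "$Q"
python3 -m inch '[[[0,0,0],0.2,1],[[0,0,0],0,1],[[0,0,0],0,1],[[0,0,0],0,1],[[0,0,0],0,1],[[0,0,0],0,1],[[0,0,0],0,1],[[0,0,0],0,1],[[0,0,0],0,1],[[0,0,0],0,1]]' >/dev/null; python3 -c "$Q"
```

```text
yaw 0.6289068351716065 Mz 0.10435974723265992 [-2.75020129  3.72740993  2.36201133]
yaw 0.6114301391718624 Mz 0.17332796025318362 [-2.33796476  3.93499253  1.68142862]
yaw 0.5940024209275532 Mz 0.20306105001543553 [-1.99888935  4.66040307  1.49398508]
```

```bash
python3 - <<'E'
from h import *
np.set_printoptions(precision=3,suppress=True)
Mz=[]
for i in range(5):
    p=eyes.read_camera(["wrist","scene","top"][i%3]);Mz.append(env.state()["moment"][2])
    if i<3: save(p,f"f{i}.png")
print(Mz,np.mean(Mz));cover();look(["top"],KP,[455,-68,1.17],.3,15)
a=cv2.imread("pics/f0.png");b=cv2.imread("pics/f1.png")[150:270,90:250]
cv2.imwrite("pics/fin.png",np.hstack([cv2.resize(a,(400,300)),cv2.resize(b,(400,300))]))
s=env.state();print(s["t"],s["grip_force"],s["tcp_rot"])
E
```

```text
[np.float64(0.17968131026743678), np.float64(0.16991993738761973), np.float64(0.18392479717788324), np.float64(0.18417827332351683), np.float64(0.14899585512936248)] 0.1733400346571638
scene cover 2.6 err px 2.3344107785998056 score 0.69
[461.03  -74.195   1.225]
  knife 0.8 [-0.225 -0.688]
  knife_tip 0.83 [0.22  0.649]
48.8 30.01627117395401 [-3.141  0.     0.594]
```

View pics/fin.png

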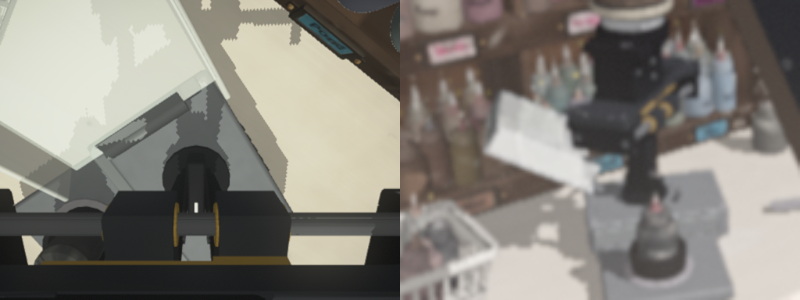

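The cover is fully back, the knife lies free and the bottle stands. The bar is aligned with the tool, holding a 0.17 N m spring load, which fits the third notch. Handing in.

```bash
python3 -c "
from cell import env
print(env.job_done())"
```

```text
the job is handed in; nothing more can be done
None
```

I handed the job in at about 49 s: the cover was levered fully back with the knife (second try; it fell shut the first time), the knife lies free on the chest top, and the gripper holds the dial at about the third notch (judged from the tool's turn and spring load, not seen directly).

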